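# Load the jar tray into the holding rack and lock it behind its keeper

## Robot

A 6-joint arm with a two-finger parallel gripper is mounted at the origin on the work surface. World frame = base frame: x ahead of the robot, y to its left, z up, the work surface at z = 0. Lengths are in m, angles in rad, forces in N, time in s.
With the tool pointing down it reaches from about 0.25 to 0.775 m from the base axis. Payload 4 kg.
Tool frame: the origin (TCP) lies at the very end of the fingers, on their centre line; the grasp point (between the pads) lies hold_point_z behind it (hold_point_z is the distance from the TCP to the grasp point, in m); z points along the fingers, y is the direction in which the jaws open and shut (so a half turn about z gives the same grasp; the last joint's range is limited). The gripper opens to 94 mm and grips with 3 to 60 N. Pads are 16 mm wide; open, the fingers measure 119 mm over their backs; the gripper's body (75 mm by 177 mm) begins 78 mm behind the grasp point.
Start: joints at [1.232, 0.087, 1.371, -0, 1.684, -0.103], TCP at [0.129, 0.535, 0.206] pointing down, gripper open.
Joint ranges: [-3.1, 3.1], [-0.76, 2.03], [0.27, 2.55], [-1.08, 4.22], [0.17, 2.65], [-2.57, 2.57]. Speed limits (rad/s): [2.79, 2.79, 3.14, 3.14, 3.14, 3.14].

## Interface

Orientations are given as [roll, pitch, yaw] about the fixed x, y, z axes, in that order (R = Rz(yaw) Ry(pitch) Rx(roll)).
In Python, from bench import * gives the robot as it stands.
- The arm moves only by the tool step_arm, never from a script. Its argument "increments" is text: rows parted by semicolons, each of 6 numbers parted by spaces: the shift along the tool's x, y, z in cm, then the turn, a rotation vector about the tool's x, y, z in rad. A call has 1 to 5 rows; each row shifts and turns the commanded pose from where the row before left it, along the tool's axes as they then stand; what a row does not reach is not made up. A row lasts 1/10 s, in which the tool goes at most 50 mm and 8.59 degrees, less where a joint would pass 70% of its speed; a pose out of reach is approached as far as the arm can. A call is refused whole if a number of a shift passes 5 or a number of a turn 0.15, either way. A call with a gripper value outside its range is refused whole. "claw" is the gripper's target within -1 to 1 (shut at 1, half-way at 0, fully open at -1), set as the call begins (left out, the last holds). The fingers move at their own pace and stop on an object; the grip force is fixed at half the most. Time passes only in rows, so rows that do not move let the fingers close. It gives the time, the measured TCP pose, the force and the opening at its end, in the units of the state.
- get_obs(): the state, without advancing time (a new reading comes with each control period).
- snapshot(name): name is "scene" or "top" or "wrist"; returns the picture (384x512x3 uint8, red, green, blue); there is no depth.
- calibration(name): a dict with "camera_matrix" (3x3 intrinsics, pixels), "k1" (the pictures are not rectified: a ray, as slopes to the right and down, at radius r is drawn at 1 + k1 r^2 times it, then the intrinsics apply), "eye" and "orientation" of the camera in the world; the wrist camera has in their place "tool_from_camera" (4x4, takes a point from camera to tool coordinates, whose origin is the TCP and whose axes are the flange's). Camera axes: x right, y up, looking along -z (the intrinsics and any distortion apply to the point x, -y, -z); pixel columns grow to the right and rows downward; lengths in m; the calibration is good to about 2 mm. A picture is of the moment at which its call begins: read the wrist's pose just before it. calibration takes no time and is no camera call.
- close_job(): hands the job in, once; it reports no verdict.
The state is a dict: "time": time; "joint_positions": joint angles; "qvel": joint speeds; "joint_torque": joint torques, N m; "tool_pos": TCP position; "ee_rot": TCP orientation; "wrist_force": force on the tool from outside, world axes, zero at the start; "wrist_torque": the same for the moment, N m; "width": finger opening in m.
Only numpy, scipy, OpenCV 4.12 (cv2) and the standard library are available. Lean on these libraries where they do the work, as an engineer would, in place of code of your own. Each camera call takes 0.05 s, during which the arm holds its last target. There are 200 camera calls.

## Task

Put the lidded dessert jars away: flip the red keeper up, slide the blue retaining bar open, and stand every jar upright on the steel tray. Slide the loaded tray fully home along the counter under the wire shelf with nothing on it touching the shelf, then slide the bar fully shut in front of it and flip the keeper all the way down again. Leave the bowl, the syrup bottle and the cake tin where they are.

Things in the scene. Friction and masses are not known exactly. Their poses are not given: they have to be found in the camera images.
- rack: Steel holding rack fixed on the counter (it stands somewhere else, slightly turned, each time). Origin: on the counter, in the middle of its open front. Its x axis points into the bay (away from the robot), y to the left, z up. Bay 320 mm wide between low side guides (y = -160 to 160, 30 mm high, x = 0 to 185); back stop, 30 mm high, with its face at x = 175.
- shelf: Fixed wire shelf that roofs the back of the bay: x = 95 to 190, y = -172 to 172 in the rack frame, underside 105 mm and top 115 mm above the counter. Origin and axes are those of the rack.
- bar (a joint): Blue retaining bar (the latch) across the bay's mouth: 12 mm thick, 8 to 32 mm above the counter, at rack x = 0. Slide in m: 0 = shut (bar spans rack y = 80 to 235 mm, in the tray's way), grows towards the rack's +y, 0.085 = fully open (clear of the bay). Stays where left; moving it takes about 3 N. Cannot open while the keeper is down.
- bar_grip (a point): Point on the bar's upright blue grip, 80 mm above the counter. The grip is 20 mm in the rack's x, 26 mm in y, and stands from 50 to 102 mm above the counter; it moves with the bar (y = 100 mm in the rack frame when shut, 185 mm when open).
- keeper (a joint): Red flip-over keeper (first catch); hinge in rad about the rack's y axis. 0 = down: its tooth stands in front of the bar's outer end, its paddle slopes up towards the robot, 54 degrees above level. Grows as the paddle swings up and back, away from the robot, to 1.0 (stop). Above about 0.8 the bar passes below it. Stays where left; about 1 N at the tip. Comes down only when the bar is shut.
- keeper_tip (a point): Tip of the keeper's red paddle, 90 mm from the hinge axis. The paddle is a flat bar 10 mm thick, 30 mm wide (along the rack's y), its middle plane passing through the hinge axis and this tip.
- keeper_hinge (a point): Fixed point on the keeper's hinge axis, at rack x = 17, y = 247, 56 mm above the counter. A block 46 mm high stands below and behind it (rack x = 17 to 47).
- tray: Loose steel tray, 150 mm (x) by 280 mm (y), its inner floor 5 mm above the counter, rim 4 mm thick and 17 mm high all round; 0.5 to 0.9 kg. Starts in front of the bay its x axis roughly along the rack's x. Origin: centre of the underside. Home at the back stop its origin is at rack x = 100 mm; the bar can shut only beyond about x = 84 mm. It glides easily on two skids (friction 0.2).
- tray_handle (a point): Point on the tray's upright black handle plate, 50 mm above the counter, at tray x = -60. The plate is 12 mm thick (tray x), 60 mm wide (tray y) and reaches 66 mm above the counter.
- jar1: Lidded dessert jar, brown with a white lid, cylinder 56 mm across and 70 mm high, 0.11 to 0.22 kg, standing on the counter somewhere left or right of the tray. Origin: centre of the underside; z up through the lid. Three or all four of the jars are present (None if absent).
- jar2: Lidded dessert jar, brown with a white lid, cylinder 56 mm across and 70 mm high, 0.11 to 0.22 kg, standing on the counter somewhere left or right of the tray. Origin: centre of the underside; z up through the lid. Three or all four of the jars are present (None if absent).
- jar3: Lidded dessert jar, brown with a white lid, cylinder 56 mm across and 70 mm high, 0.11 to 0.22 kg, standing on the counter somewhere left or right of the tray. Origin: centre of the underside; z up through the lid. Three or all four of the jars are present (None if absent).
- jar4: Lidded dessert jar, brown with a white lid, cylinder 56 mm across and 70 mm high, 0.11 to 0.22 kg, standing on the counter somewhere left or right of the tray. Origin: centre of the underside; z up through the lid. Three or all four of the jars are present (None if absent).
- bowl: Bystander: loose steel mixing bowl, 110 mm across, 55 mm high. Origin: centre of the underside.
- syrup: Bystander: loose amber syrup bottle, 64 mm across, 170 mm high. Origin: centre of the underside.
- cake_tin: Bystander: loose aluminium cake tin, 80 mm across, 55 mm high. Origin: centre of the underside.
Not all that is in view belongs to the job. What is shaped like the jar1 but purple is not meant.

How it is judged:
On the way, in this order (a step that is already met when the one before it is completed fails the run):
1. the keeper is flipped up with the bar still shut (value of joint keeper above 0.8 rad and value of joint bar below 0.02 m), for 0.2 s.
2. the bar is slid open (value of joint bar above 0.075 m), for 0.2 s.
3. the tray is home under the shelf with every jar standing on it (x of tray in the frame of rack above 0.084 m and y of tray in the frame of rack between -0.035 and 0.035 m and angle between tray's own z axis and vertical below 0.08 rad and x of jar1 in the frame of tray between -0.062 and 0.062 m and y of jar1 in the frame of tray between -0.127 and 0.127 m and z of jar1 in the frame of tray between -0.003 and 0.015 m and angle between each of jar1, jar2, jar3, jar4's own z axis and vertical below 0.15 rad and x of jar2 in the frame of tray between -0.062 and 0.062 m and y of jar2 in the frame of tray between -0.127 and 0.127 m and z of jar2 in the frame of tray between -0.003 and 0.015 m and x of jar3 in the frame of tray between -0.062 and 0.062 m and y of jar3 in the frame of tray between -0.127 and 0.127 m and z of jar3 in the frame of tray between -0.003 and 0.015 m and x of jar4 in the frame of tray between -0.062 and 0.062 m and y of jar4 in the frame of tray between -0.127 and 0.127 m and z of jar4 in the frame of tray between -0.003 and 0.015 m), for 0.2 s.
4. the bar is slid shut in front of the tray (value of joint bar below 0.008 m and x of tray in the frame of rack above 0.084 m and y of tray in the frame of rack between -0.035 and 0.035 m and angle between tray's own z axis and vertical below 0.08 rad), for 0.2 s.
At the end, for the whole second after the job is handed in: Every jar present stands upright (within about 8 degrees) on the tray's floor, the tray lies flat and home in the bay (origin beyond 84 mm in the rack's x, within 35 mm of its middle line), all at rest; the bar is shut (under 8 mm) and the keeper down (under 0.2 rad) (all of step 4 and x of jar1 in the frame of tray between -0.062 and 0.062 m and y of jar1 in the frame of tray between -0.127 and 0.127 m and z of jar1 in the frame of tray between -0.003 and 0.015 m and angle between each of jar1, jar2, jar3, jar4's own z axis and vertical below 0.15 rad and x of jar2 in the frame of tray between -0.062 and 0.062 m and y of jar2 in the frame of tray between -0.127 and 0.127 m and z of jar2 in the frame of tray between -0.003 and 0.015 m and x of jar3 in the frame of tray between -0.062 and 0.062 m and y of jar3 in the frame of tray between -0.127 and 0.127 m and z of jar3 in the frame of tray between -0.003 and 0.015 m and x of jar4 in the frame of tray between -0.062 and 0.062 m and y of jar4 in the frame of tray between -0.127 and 0.127 m and z of jar4 in the frame of tray between -0.003 and 0.015 m and linear speed of each of jar1, jar2, jar3, jar4, tray below 0.02 m/s and value of joint keeper below 0.2 rad); the robot touches nothing.
It fails at once if a jar or the tray touches the wire shelf (contact force between any of jar1, jar2, jar3, jar4, tray and shelf above 0.5 N).
It fails at once if a bystander is moved (distance of any of bowl, syrup, cake_tin from where it was at the start of the episode above 0.03 m).
Of jar1, jar2, jar3, jar4 only 3 to 4 are there at a start; the rules pass over those that are not, and their reading is None.
At some moment in a run one of jar1, jar2, jar3, jar4 may be knocked a few centimetres aside while the robot is not near it.
It also fails if it takes over 192 s, if anything falls off the work surface, if the arm or the gripper's body presses on something with over 40 N, if the wrist force passes 120 N, or if a joint passes its speed limit or range.

## Working session

There is one attempt and no reset: what is moved stays moved. The work goes in short steps, Python scripts to look and compute and a tool call to move; the robot and the scene stay as the last step left them, time stands still between calls to the robot, and variables do not carry over. Pictures are saved under pics/ and viewed, about 12 in all and at most 16, crops included, and the job is handed in when it is done.

Besides the shell and the picture viewer there is one more tool, called as name(argument=value, ...) on one line, values as JSON. step_arm: Moves the arm, as the interface text tells. Its arguments: {"type":"object","properties":{"increments":{"type":"string"},"claw":{"type":"number"}},"required":["increments"]}

```bash
ls; mkdir -p pics; python3 - <<'E'
from bench import *
import cv2
o=get_obs()
for k,v in o.items(): print(k,v)
for n in ("scene","top"):
    im=snapshot(n); cv2.imwrite(f"pics/{n}0.png",cv2.resize(im[:,:,::-1],(800,600),interpolation=cv2.INTER_CUBIC)); cv2.imwrite(f"pics/{n}0_raw.png",im[:,:,::-1])
for n in ("scene","top","wrist"): print(n,calibration(n))
E
```

```text
pics
time 0.0
joint_positions [ 1.23192226e+00  8.79843051e-02  1.37223644e+00  2.13907256e-05
  1.68360362e+00 -1.03109864e-01]
qvel [ 2.59041025e-04 -1.43605121e-03  7.00990956e-05  7.97736632e-04
  2.03401875e-03 -5.30484482e-04]
joint_torque [-1.65475521e-03 -3.40181530e+01 -3.02419138e+01  7.13480450e-02
  3.31476994e-02 -1.74158745e-04]
tool_pos [0.12829275 0.53426764 0.20429721]
ee_rot [-3.13937498e+00 -2.50851146e-04  2.90583056e+00]
wrist_force [-0.07121272  1.23892684  0.93153302]
wrist_torque [-0.00272729 -0.03740362  0.01887154]
width 0.09379047853924942
scene {'camera_matrix': array([[499.31222112,   0.        , 255.44372011],
       [  0.        , 499.31222112, 193.8024402 ],
       [  0.        ,   0.        ,   1.        ]]), 'k1': 0.03767588157769306, 'eye': array([ 1.19177216, -0.10194506,  1.21641343]), 'orientation': array([0.53751771, 0.00970347, 1.34537892])}
top {'camera_matrix': array([[490.89468665,   0.        , 250.79632974],
       [  0.        , 490.89468665, 189.89083049],
       [  0.        ,   0.        ,   1.        ]]), 'k1': -0.192257345790139, 'eye': array([3.04692818e-01, 9.57736613e-04, 1.45417093e+00]), 'orientation': array([ 2.01867660e-01, -8.22141096e-04, -1.54413263e+00])}
wrist {'camera_matrix': array([[276.70777541,   0.        , 256.96724212],
       [  0.        , 276.70777541, 191.02919287],
       [  0.        ,   0.        ,   1.        ]]), 'k1': 0.0047086664702813, 'tool_from_camera': array([[ 8.07408171e-04,  9.56945110e-01,  2.90267815e-01,
         8.63642436e-02],
       [ 9.99999670e-01, -7.48071850e-04, -3.15378423e-04,
        -8.13539373e-04],
       [-8.46586587e-05,  2.90267974e-01, -9.56945399e-01,
        -1.78444310e-01],
       [ 0.00000000e+00,  0.00000000e+00,  0.00000000e+00,
         1.00000000e+00]])}
```

View pics/scene0.png

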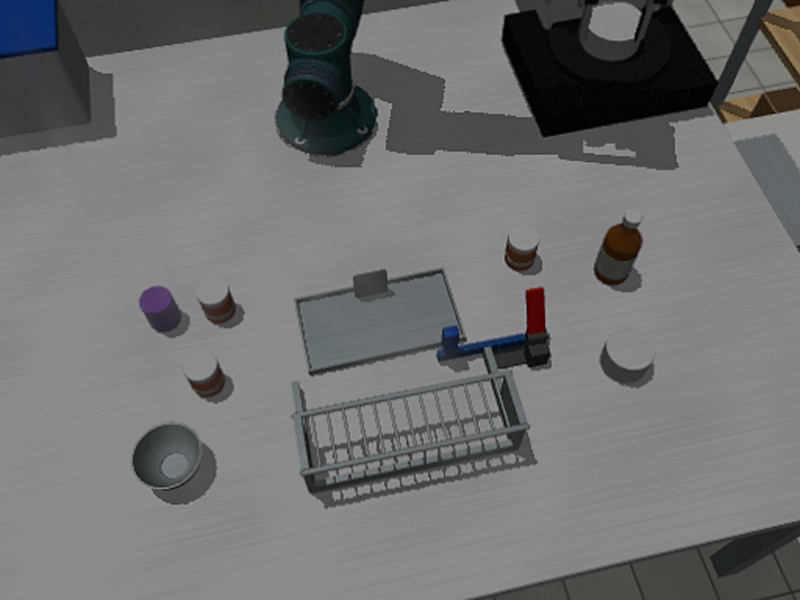

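View pics/top0.png

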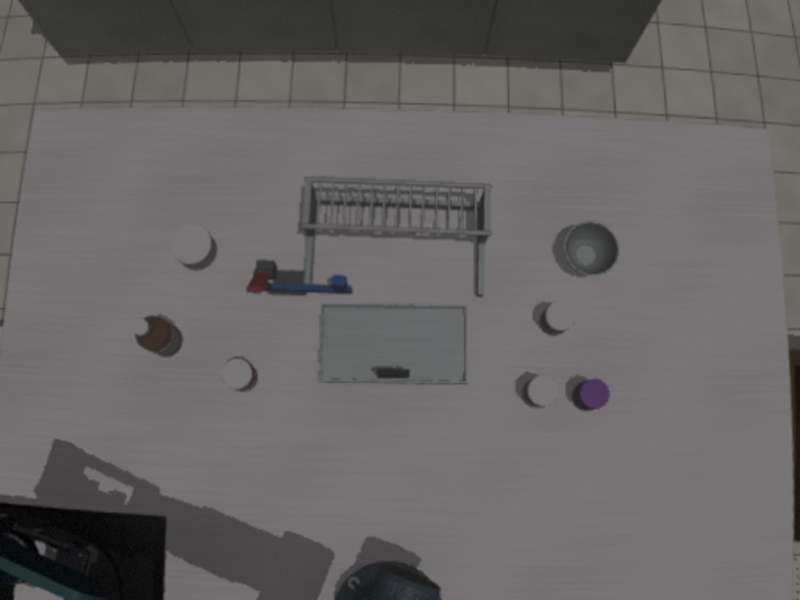

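```bash
cat > h.py <<'E'
import numpy as np, cv2
from scipy.spatial.transform import Rotation as R
from scipy.optimize import least_squares
from bench import *
def cam(name,obs=None):
    c=calibration(name)
    if name=="wrist":
        o=obs or get_obs(); T=c["tool_from_camera"]
        Rt=R.from_euler("xyz",o["ee_rot"]).as_matrix()
        return c["camera_matrix"],c["k1"],Rt@T[:3,:3],np.array(o["tool_pos"])+Rt@T[:3,3]
    return c["camera_matrix"],c["k1"],R.from_euler("xyz",c["orientation"]).as_matrix(),c["eye"]
def proj(P,C):
    K,k,Rc,e=C; p=(np.atleast_2d(P)-e)@Rc
    s=np.c_[p[:,0],-p[:,1]]/-p[:,2:]; s=s*(1+k*(s**2).sum(1,keepdims=True))
    return s*[K[0,0],K[1,1]]+K[:2,2]
def unproj(px,z,C):
    K,k,Rc,e=C; d=(np.atleast_2d(px)-K[:2,2])/[K[0,0],K[1,1]]; s=d.copy()
    for _ in range(20): s=d/(1+k*(s**2).sum(1,keepdims=True))
    r=np.c_[s[:,0],-s[:,1],-np.ones(len(s))]@Rc.T
    return e+r*((z-e[2])/r[:,2])[:,None]
def crop(im,x0,y0,x1,y1,s,f,grid=20):
    c=cv2.resize(im[y0:y1,x0:x1,::-1],None,fx=s,fy=s,interpolation=cv2.INTER_CUBIC)
    c=cv2.convertScaleAbs(c,alpha=1.5)
    for u in range((x0//grid+1)*grid,x1,grid): cv2.putText(c,str(u),(int((u-x0)*s),10),0,.35,(0,255,255)); cv2.line(c,(int((u-x0)*s),12),(int((u-x0)*s),18),(0,255,255))
    for v in range((y0//grid+1)*grid,y1,grid): cv2.putText(c,str(v),(0,int((v-y0)*s)),0,.35,(0,255,255)); cv2.line(c,(22,int((v-y0)*s)),(30,int((v-y0)*s)),(0,255,255))
    cv2.imwrite(f,c)
def Rk(p,P): # planar pose (x,y,yaw): local -> world
    c,s=np.cos(p[2]),np.sin(p[2]); P=np.atleast_2d(P).astype(float)
    return np.c_[p[0]+c*P[:,0]-s*P[:,1],p[1]+s*P[:,0]+c*P[:,1],P[:,2]]
E
python3 - <<'E'
from h import *
t=cv2.imread("pics/top0_raw.png")[:,:,::-1]; s=cv2.imread("pics/scene0_raw.png")[:,:,::-1]
crop(t,145,105,335,252,4,"pics/tc.png"); crop(s,180,165,365,320,3.8,"pics/sc.png")
E
```

```text
(no output)
```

View pics/tc.png

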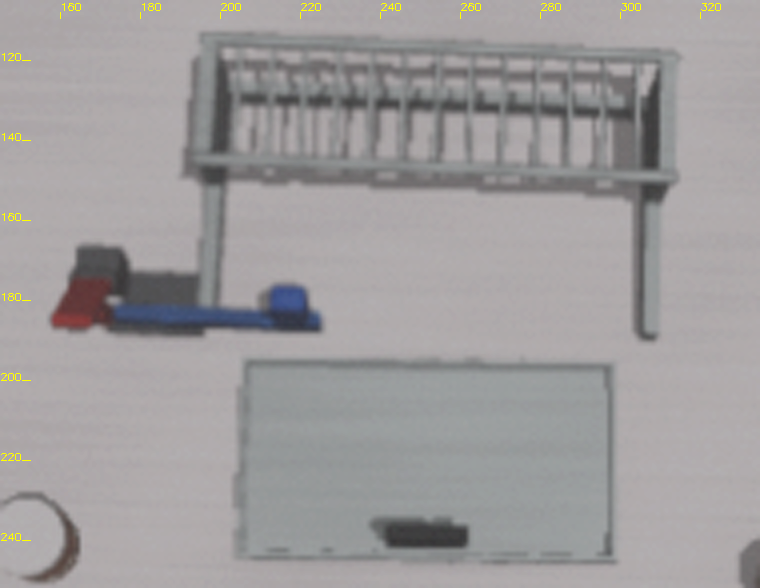

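View pics/sc.png

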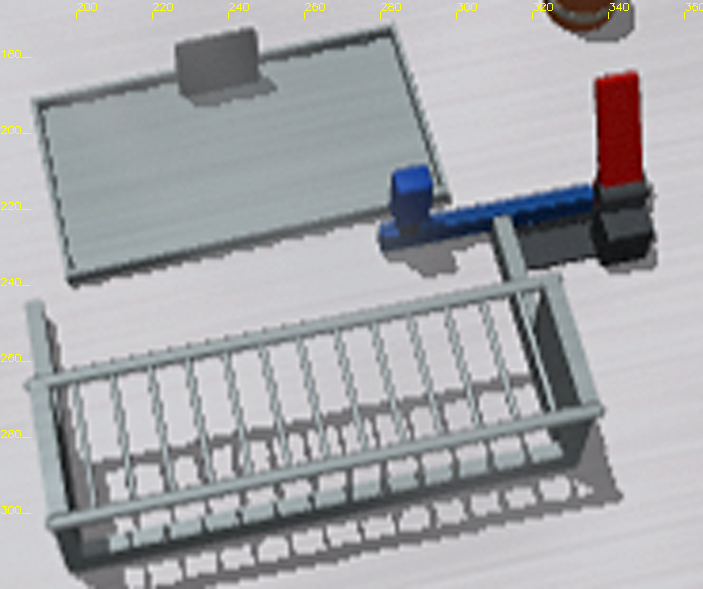

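```bash
cat > fit.py <<'E'
from h import *
T,S=cam("top"),cam("scene")
t4=lambda u,v:(145+u/4,105+v/4); s4=lambda u,v:(180+u/3.8,165+v/3.8)
h=0.115; tip=(.017-.09*np.cos(np.radians(54)),.247,.056+.09*np.sin(np.radians(54)))
rack=[(T,t4(200,34),(.19,.172,h)),(T,t4(679,52),(.19,-.172,h)),(T,t4(185,151),(.095,.172,h)),(T,t4(678,170),(.095,-.172,h)),
(T,t4(321,321),(0,.08,.032)),(T,t4(290,297),(0,.1,.102)),(T,t4(70,321),tip),
(S,s4(50,524),(.19,-.172,h)),(S,s4(602,410),(.19,.172,h)),(S,s4(27,385),(.095,-.172,h)),(S,s4(560,280),(.095,.172,h)),
(S,s4(618,75),tip),(S,s4(411,176),(0,.1,.102))]
tray=[(T,t4(245,361),(.075,.14,.017)),(T,t4(612,365),(.075,-.14,.017)),(T,t4(237,556),(-.075,.14,.017)),(T,t4(614,560),(-.075,-.14,.017)),
(S,s4(35,101),(-.075,-.14,.017)),(S,s4(392,27),(-.075,.14,.017)),(S,s4(73,281),(.075,-.14,.017)),(S,s4(449,197),(.075,.14,.017))]
def fit(pts,x0):
    f=lambda p:np.concatenate([proj(Rk(p,P),C)[0]-np.array(q) for C,q,P in pts])
    r=least_squares(f,x0,loss="soft_l1"); return r.x,f(r.x).reshape(-1,2)
if __name__=="__main__":
  for n,p in (("rack",rack),("tray",tray)):
    x,r=fit(p,[.5,0,0]); print(n,x.round(4)); print(r.round(1).tolist())
  for a,b in (((238,373),(523,238)),((558,317),(203,363)),((542,390),(213,293)),((593,394),(157,296))):
    print("jar",unproj(np.array(a)*.64,.07,T)[0].round(4),unproj(np.array(b)*.64,.07,S)[0].round(4))
  for n,b,z in (("bowl",(590,247),.055),("tin",(192,245),.055),("syrup",(150,333),.0)): print(n,unproj(np.array(b)*.64,z,T)[0].round(3))
E
python3 fit.py
```

```text
rack [ 0.6118  0.0057 -0.0164]
[[0.2, -1.4], [-1.0, -1.0], [1.5, 0.6], [-1.1, 0.9], [-0.6, -1.8], [-1.2, -1.4], [-0.3, 0.9], [-0.7, 0.5], [-0.1, 0.4], [-0.3, -1.1], [-0.5, -1.4], [-1.2, -0.6], [0.3, 0.6]]
tray [0.5123 0.0037 0.0173]
[[-1.5, -2.0], [0.4, -2.1], [-0.8, -0.6], [0.3, -0.7], [-1.8, -0.5], [0.3, -1.6], [-2.1, -1.1], [0.1, -1.7]]
jar [0.4385 0.2839 0.07  ] [0.4422 0.2866 0.07  ]
jar [ 0.5578 -0.3008  0.07  ] [ 0.5614 -0.298   0.07  ]
jar [ 0.4223 -0.2698  0.07  ] [ 0.4304 -0.2681  0.07  ]
jar [ 0.4165 -0.3646  0.07  ] [ 0.4145 -0.3623  0.07  ]
bowl [ 0.698 -0.369  0.055]
tin [0.682 0.393 0.055]
syrup [0.517 0.479 0.   ]
```

step_arm(increments="0 0 0 0 0 -0.11; 0 0 0 0 0 -0.109; -3.9 -2.5 0 0 0 0; -3.9 -2.5 0 0 0 0; -3.9 -2.5 0 0 0 0", claw=1)

```text
time: 0.6
tool_pos: [0.2448, 0.4568, 0.2048]
ee_rot: [-3.141, -0.0, 3.126]
wrist_force: [0.6, 0.5, -0.6]
width: 0.0573
```

step_arm(increments="-3.9 -2.5 0 0 0 0; -3.9 -2.5 0 0 0 0; -3.9 -2.5 0 0 0 0; -3.9 -2.5 0 0 0 0; -3.9 -2.5 0 0 0 0")

```text
time: 1.1
tool_pos: [0.4382, 0.3281, 0.205]
ee_rot: [-3.141, -0.001, 3.125]
wrist_force: [-0.3, 0.4, 0.4]
width: 0.0176
```

```bash
cat >> h.py <<'E'
RACK=np.array([.6118,.0057,-.0164]); TRAY=np.array([.5123,.0037,.0173])
def go(p,yaw=None,n=None):
    o=get_obs(); Rt=R.from_euler("xyz",o["ee_rot"]).as_matrix(); d=np.array(p)-o["tool_pos"]
    if yaw is None: yaw=o["ee_rot"][2]
    Rg=R.from_euler("xyz",[np.pi,0,yaw]).as_matrix()
    rv=R.from_matrix(Rt.T@Rg).as_rotvec()
    print("t",round(o["time"],2),"pos",np.round(o["tool_pos"],4),"rpy",np.round(o["ee_rot"],3),"w",round(o["width"],4),"F",np.round(o["wrist_force"],1))
    print(" turn first",rv.round(3),"then cm in new frame",(Rg.T@d*100).round(2))
E
python3 - <<'E'
from h import *
go(Rk(RACK,[-.06,.247,.10])[0],np.pi-.0164)
T=cam("top"); im=snapshot("top"); 
for u,v in ((152,239),(357,203),(347,249),(123,157),(200,300),(270,165)): print(im[v-2:v+3,u-2:u+3].mean((0,1)).round())
E
```

```text
t 1.1 pos [0.4382 0.3281 0.205 ] rpy [-3.141e+00 -1.000e-03  3.125e+00] w 0.0176 F [-0.3  0.4  0.4]
 turn first [-0.    -0.001 -0.   ] then cm in new frame [-11.89  -7.25  10.5 ]
[125. 122. 123.]
[127. 124. 125.]
[127. 124. 125.]
[127. 124. 125.]
[123. 120. 120.]
[126. 123. 124.]
```

step_arm(increments="-3.5 -2.2 0 0 0 0; -3.5 -2.2 0 0 0 0; -2.7 -1.5 0 0 0 0; 0 0 0 0 0 0; 0 0 0 0 0 0")

```text
time: 1.65
tool_pos: [0.5329, 0.2687, 0.2045]
ee_rot: [-3.141, -0.002, 3.124]
wrist_force: [0.3, -0.2, -0.8]
width: 0.0003
```

```bash
python3 - <<'E'
from h import *
go(Rk(RACK,[-.06,.247,.10])[0],np.pi-.0164)
o=get_obs(); im=snapshot("wrist"); C=cam("wrist",o)
print(proj(Rk(RACK,[tuple(x) for x in ((-.036,.247,.129),(.017,.247,.056),(0,.1,.102))]),C).round(1).tolist())
cv2.imwrite("pics/w1.png",cv2.convertScaleAbs(im[:,:,::-1],alpha=1.4))
E
```

```text
t 1.65 pos [0.5329 0.2687 0.2045] rpy [-3.141e+00 -2.000e-03  3.124e+00] w 0.0003 F [ 0.3 -0.2 -0.8]
 turn first [-0.    -0.002 -0.002] then cm in new frame [-2.32 -1.47 10.45]
[[243.0, 244.5], [246.3, 254.5], [116.6, 261.8]]
```

View pics/w1.png

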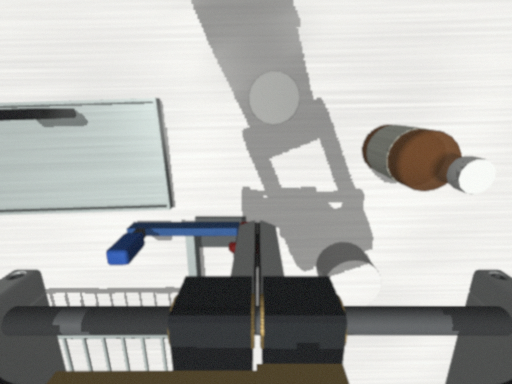

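step_arm(increments="-2.3 -1.5 0 0 0 0; 0 0 3.5 0 0 0; 0 0 3.5 0 0 0; 0 0 3.5 0 0 0; 0 0 0 0 0 0")

```text
time: 2.2
tool_pos: [0.5507, 0.2534, 0.0943]
ee_rot: [-3.138, -0.012, 3.127]
wrist_force: [-0.5, -0.8, -1.5]
width: 0.0008
```

step_arm(increments="-1.5 0 0 0 0 0; -1.5 0 0 0 0 0; -1.5 0 0 0 0 0; -1.5 0 0 0 0 0; 0 0 0 0 0 0")

```text
time: 2.7
tool_pos: [0.6172, 0.2537, 0.1031]
ee_rot: [3.14, 0.004, 3.125]
wrist_force: [-0.5, 0.3, -0.3]
width: 0.0004
```

step_arm(increments="-1.0 0 0 0 0 0; -0.7 0 0 0 0 0; -0.5 0 0 0 0 0; 0 0 0 0 0 0; 0 0 0 0 0 0")

```text
time: 3.2
tool_pos: [0.6342, 0.2534, 0.101]
ee_rot: [3.141, -0.008, 3.126]
wrist_force: [-10.7, 1.7, 5.2]
width: 0.0004
```

```bash
python3 - <<'E'
from h import *
go(Rk(RACK,[.02,.247,.10])[0],np.pi-.0164)
crop(snapshot("scene"),260,150,370,250,6,"pics/s2.png")
E
```

```text
t 3.2 pos [0.6342 0.2534 0.101 ] rpy [ 3.141 -0.008  3.126] w 0.0004 F [-10.7   1.7   5.2]
 turn first [ 0.001 -0.008  0.001] then cm in new frame [-0.17 -0.11  0.1 ]
```

View pics/s2.png

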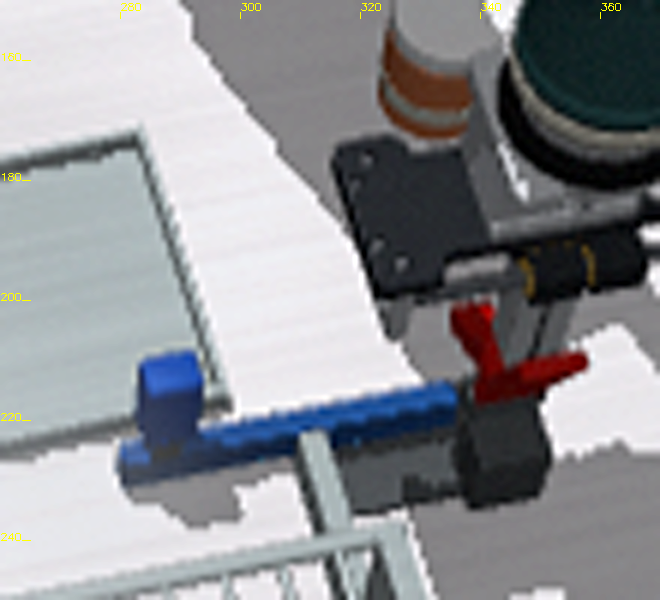

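step_arm(increments="2 0 0 0 0 0; 3 0 0 0 0 0; 0 0 -4 0 0 0; 0 0 -4 0 0 0; 0 -3 0 0 0 0")

```text
time: 3.75
tool_pos: [0.59, 0.2261, 0.1878]
ee_rot: [3.137, 0.013, 3.129]
wrist_force: [0.9, -0.5, 1.0]
width: 0.0002
```

```bash
python3 - <<'E'
from h import *
go(Rk(RACK,[0,.05,.075])[0],np.pi-.0164)
E
```

```text
t 3.75 pos [0.59   0.2261 0.1878] rpy [3.137 0.013 3.129] w 0.0002 F [ 0.9 -0.5  1. ]
 turn first [0.005 0.013 0.004] then cm in new frame [ -2.54 -17.    11.28]
```

step_arm(increments="-0.6 -4.2 0 0 0 0; -0.6 -4.2 0 0 0 0; -0.6 -4.2 0 0 0 0; -0.6 -4.2 0 0 0 0; 0 0 0 0 0 0")

```text
time: 4.25
tool_pos: [0.6095, 0.049, 0.1805]
ee_rot: [-3.139, 0.001, 3.118]
wrist_force: [-0.2, 0.1, 0.2]
width: 0.0006
```

step_arm(increments="0 0 4 0 0 0; 0 0 4 0 0 0; 0 0 3.3 0 0 0; 0 0 0 0 0 0")

```text
time: 4.65
tool_pos: [0.6044, 0.0552, 0.0612]
ee_rot: [-3.141, -0.012, 3.125]
wrist_force: [-0.0, 0.0, -0.2]
width: 0.0002
```

```bash
python3 - <<'E'
from h import *
go(Rk(RACK,[0,.161,.075])[0],np.pi-.0164)
E
```

```text
t 4.65 pos [0.6044 0.0552 0.0612] rpy [-3.141 -0.012  3.125] w 0.0002 F [-0.   0.  -0.2]
 turn first [-0.    -0.012  0.   ] then cm in new frame [-0.82 11.16 -1.38]
```

step_arm(increments="-0.3 1 0 0 0 0; 0 2.2 0 0 0 0; 0 2.2 0 0 0 0; 0 2.2 0 0 0 0; 0 0 0 0 0 0")

```text
time: 5.15
tool_pos: [0.6147, 0.1339, 0.0708]
ee_rot: [3.14, 0.006, 3.128]
wrist_force: [0.0, -0.0, -0.2]
width: 0.0005
```

```bash
python3 - <<'E'
from h import *
go(Rk(RACK,[0,.161,.075])[0],np.pi-.0164)
E
```

```text
t 5.15 pos [0.6147 0.1339 0.0708] rpy [3.14  0.006 3.128] w 0.0005 F [ 0.  -0.  -0.2]
 turn first [0.002 0.006 0.003] then cm in new frame [ 0.08  3.27 -0.42]
```

step_arm(increments="0 1.3 0 0 0 0; 0 1.2 0 0 0 0; 0 0.8 0 0 0 0; 0 0.3 0 0 0 0; 0 0 0 0 0 0")

```text
time: 5.65
tool_pos: [0.6143, 0.1654, 0.0689]
ee_rot: [-3.139, 0.002, 3.124]
wrist_force: [0.7, -4.9, 4.7]
width: 0.0003
```

```bash
python3 - <<'E'
from h import *
go(Rk(RACK,[0,.161,.075])[0],np.pi-.0164)
crop(snapshot("scene"),240,150,370,250,6,"pics/s3.png")
E
```

```text
t 5.65 pos [0.6143 0.1654 0.0689] rpy [-3.139e+00  2.000e-03  3.124e+00] w 0.0003 F [ 0.7 -4.9  4.7]
 turn first [-0.003  0.002 -0.001] then cm in new frame [-0.01  0.13 -0.61]
```

View pics/s3.png

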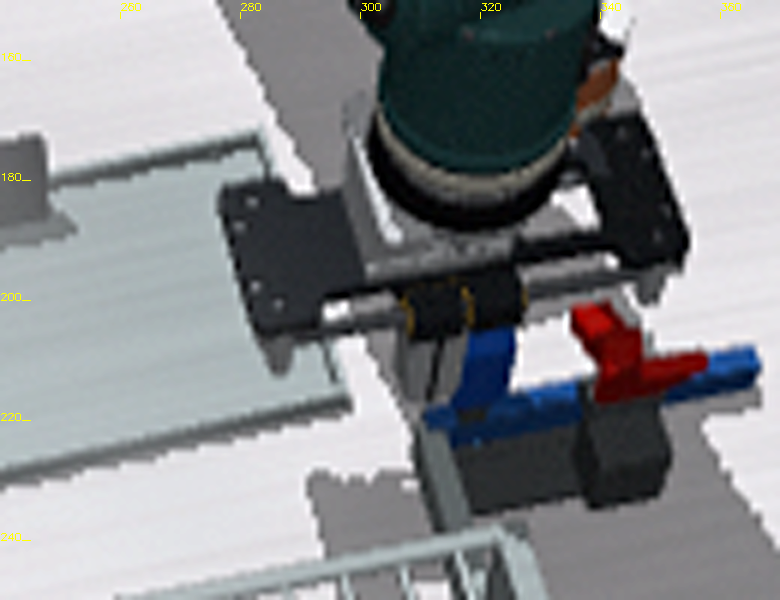

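step_arm(increments="0 -1.5 0 0 0 0; 0 0 -4 0 0 0; 0 0 -4 0 0 0; 0 0 -4 0 0 0; 0 0 0 0 0 0.141", claw=1)

```text
time: 6.2
tool_pos: [0.6159, 0.152, 0.1952]
ee_rot: [3.136, 0.011, 2.98]
wrist_force: [0.5, 0.1, 0.5]
width: 0.0007
```

step_arm(increments="0 0 0 0 0 0.141; 0 0 0 0 0 0.141; 0 0 0 0 0 0.141; 0 0 0 0 0 0.141; 0 0 0 0 0 0.141", claw=-1)

```text
time: 6.7
tool_pos: [0.6126, 0.1515, 0.1865]
ee_rot: [-3.141, -0.002, 2.273]
wrist_force: [-0.4, 0.3, 1.3]
width: 0.0372
```

step_arm(increments="0 0 0 0 0 0.141; 0 0 0 0 0 0.141; 0 0 0 0 0 0.141; 0 0 0 0 0 0.141; 0 0 0 0 0 0.141")

```text
time: 7.2
tool_pos: [0.6126, 0.1515, 0.1865]
ee_rot: [-3.14, -0.001, 1.568]
wrist_force: [-0.7, 1.1, 0.0]
width: 0.0765
```

```bash
python3 - <<'E'
from h import *
go([.44,.285,.19],np.pi/2)
o=get_obs(); im=snapshot("wrist"); t=snapshot("top")
C=cam("wrist",o)
print(proj([[.44,.285,.07],[.5123,.0037,.017]],C).round(1).tolist())
a=cv2.resize(cv2.convertScaleAbs(im[:,:,::-1],alpha=1.4),(400,300)); b=cv2.convertScaleAbs(t[170:290,100:380,::-1],alpha=1.4); b=cv2.resize(b,(700,300))
cv2.imwrite("pics/w4.png",np.vstack([np.pad(a,((0,0),(0,300),(0,0))),b]))
E
```

```text
t 7.2 pos [0.6126 0.1515 0.1865] rpy [-3.140e+00 -1.000e-03  1.568e+00] w 0.0765 F [-0.7  1.1  0. ]
 turn first [-0.002 -0.001 -0.003] then cm in new frame [ 13.35 -17.26  -0.35]
[[80.1, 54.5], [189.0, 275.3]]
```

View pics/w4.png

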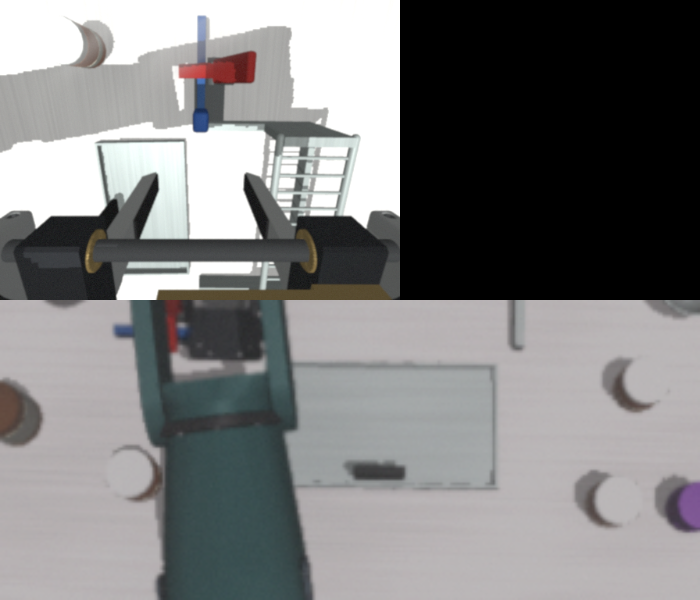

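step_arm(increments="2.7 -3.45 0 0 0 0; 2.7 -3.45 0 0 0 0; 2.7 -3.45 0 0 0 0; 2.7 -3.45 0 0 0 0; 2.6 -3.4 0 0 0 0")

```text
time: 7.8
tool_pos: [0.4389, 0.2858, 0.1871]
ee_rot: [-3.141, -0.001, 1.577]
wrist_force: [-0.1, 0.3, -0.3]
width: 0.094
```

step_arm(increments="0 0 1 0 0 0; 0 0 0 0 0 0; 0 0 0 0 0 0")

```text
time: 8.1
tool_pos: [0.4411, 0.2843, 0.1768]
ee_rot: [-3.141, 0.001, 1.574]
wrist_force: [-1.0, -0.5, 0.8]
width: 0.0939
```

```bash
python3 - <<'E'
from h import *
go([.44,.285,.035],np.pi/2); print(get_obs().keys())
E
```

```text
t 8.1 pos [0.4411 0.2843 0.1768] rpy [-3.141e+00  1.000e-03  1.574e+00] w 0.0939 F [-1.  -0.5  0.8]
 turn first [-0.001  0.001  0.003] then cm in new frame [ 0.07 -0.11 14.18]
dict_keys(['time', 'joint_positions', 'qvel', 'joint_torque', 'tool_pos', 'ee_rot', 'wrist_force', 'wrist_torque', 'width'])
```

step_arm(increments="0 0 3.5 0 0 0; 0 0 3.5 0 0 0; 0 0 3.5 0 0 0; 0 0 2.5 0 0 0; 0 0 1 0 0 0")

```text
time: 8.6
tool_pos: [0.44, 0.283, 0.0341]
ee_rot: [-3.136, 0.003, 1.572]
wrist_force: [0.1, 0.6, -0.6]
width: 0.0943
```

step_arm(increments="0 0 0 0 0 0; 0 0 0 0 0 0; 0 0 0 0 0 0; 0 0 0 0 0 0; 0 0 0 0 0 0", claw=1)

```text
time: 9.1
tool_pos: [0.4408, 0.2855, 0.0387]
ee_rot: [3.141, -0.001, 1.574]
wrist_force: [-1.9, 0.7, 1.6]
width: 0.0573
```

```bash
python3 - <<'E'
from h import *
go([.44,.285,.16],np.pi/2)
E
```

```text
t 9.1 pos [0.4408 0.2855 0.0387] rpy [ 3.141e+00 -1.000e-03  1.574e+00] w 0.0573 F [-1.9  0.7  1.6]
 turn first [ 0.    -0.001  0.003] then cm in new frame [ -0.05  -0.08 -12.13]
```

step_arm(increments="0 0 0 0 0 0; 0 0 -2.5 0 0 0; 0 0 -3.5 0 0 0; 0 0 -3.5 0 0 0; 0 0 -1.5 0 0 0")

```text
time: 9.6
tool_pos: [0.4424, 0.2859, 0.1512]
ee_rot: [3.136, -0.003, 1.574]
wrist_force: [-0.1, 0.4, -0.8]
width: 0.0558
```

```bash
python3 - <<'E'
from h import *
p=Rk(TRAY,[.022,.085,.15])[0];print(p); go(p,np.pi/2)
E
```

```text
[0.53282628 0.08906786 0.15      ]
t 9.6 pos [0.4424 0.2859 0.1512] rpy [ 3.136e+00 -3.000e-03  1.574e+00] w 0.0558 F [-0.1  0.4 -0.8]
 turn first [ 0.006 -0.003  0.003] then cm in new frame [-19.68   9.04   0.12]
```

step_arm(increments="-3 1.4 0 0 0 0; -4.5 2.1 0 0 0 0; -4.5 2.1 0 0 0 0; -4.5 2.1 0 0 0 0; -3.1 1.4 0 0 0 0")

```text
time: 10.1
tool_pos: [0.5328, 0.0864, 0.1461]
ee_rot: [-3.14, 0.001, 1.572]
wrist_force: [-0.3, 0.1, -1.2]
width: 0.0554
```

step_arm(increments="0 0 0 0 0 0; 0 0 3 0 0 0; 0 0 3 0 0 0; 0 0 2 0 0 0; 0 0 0 0 0 0")

```text
time: 10.6
tool_pos: [0.5285, 0.0898, 0.0626]
ee_rot: [-3.132, 0.0, 1.575]
wrist_force: [-1.6, 0.6, -1.6]
width: 0.0554
```

```bash
python3 - <<'E'
from h import *
p=Rk(TRAY,[.022,.085,.0445])[0];print(p); go(p,np.pi/2)
E
```

```text
[0.53282628 0.08906786 0.0445    ]
t 10.6 pos [0.5285 0.0898 0.0626] rpy [-3.132  0.     1.575] w 0.0554 F [-1.6  0.6 -1.6]
 turn first [-0.01   0.     0.004] then cm in new frame [-0.08  0.43  1.81]
```

step_arm(increments="0 0 0.6 0 0 0; 0 0 0.6 0 0 0; 0 0 0.5 0 0 0; 0 0 0 0 0 0; 0 0 0 0 0 0")

```text
time: 11.1
tool_pos: [0.5326, 0.0894, 0.0509]
ee_rot: [3.141, -0.0, 1.574]
wrist_force: [-0.1, -0.1, -1.4]
width: 0.0554
```

```bash
python3 - <<'E'
from h import *
p=Rk(TRAY,[.022,.085,.0437])[0]; go(p,np.pi/2)
E
```

```text
t 11.1 pos [0.5326 0.0894 0.0509] rpy [ 3.141 -0.     1.574] w 0.0554 F [-0.1 -0.1 -1.4]
 turn first [ 0.001 -0.     0.003] then cm in new frame [-0.04  0.02  0.72]
```

step_arm(increments="0 0 0.3 0 0 0; 0 0 0.3 0 0 0; 0 0 0.1 0 0 0; 0 0 0 0 0 0; 0 0 0 0 0 0")

```text
time: 11.6
tool_pos: [0.5323, 0.0893, 0.0436]
ee_rot: [-3.142, -0.0, 1.574]
wrist_force: [-0.8, -0.3, 0.5]
width: 0.0555
```

step_arm(increments="0 0 0 0 0 0; 0 0 0 0 0 0; 0 0 0 0 0 0; 0 0 -2 0 0 0; 0 0 -4 0 0 0", claw=-0.6)

```text
time: 12.1
tool_pos: [0.5295, 0.0892, 0.1002]
ee_rot: [-3.133, 0.0, 1.574]
wrist_force: [0.6, 0.4, -0.6]
width: 0.0755
```

step_arm(increments="0 0 -4 0 0 0; 0 0 0 0 0 0; 0 0 0 0 0 0", claw=-1)

```text
time: 12.4
tool_pos: [0.5332, 0.0894, 0.1448]
ee_rot: [3.138, -0.0, 1.574]
wrist_force: [-0.1, -0.6, -0.7]
width: 0.0935
```

```bash
python3 - <<'E'
from h import *
go([.426,-.269,.15],np.pi/2)
E
```

```text
t 12.4 pos [0.5332 0.0894 0.1448] rpy [ 3.138 -0.     1.574] w 0.0935 F [-0.1 -0.6 -0.7]
 turn first [ 0.003 -0.     0.003] then cm in new frame [-35.84 -10.72  -0.52]
```

step_arm(increments="-4.5 -1.35 0 0 0 0; -4.5 -1.35 0 0 0 0; -4.5 -1.35 0 0 0 0; -4.5 -1.35 0 0 0 0; -4.5 -1.35 0 0 0 0")

```text
time: 12.9
tool_pos: [0.4635, -0.1368, 0.1411]
ee_rot: [-3.138, -0.002, 1.574]
wrist_force: [0.7, -0.4, -0.8]
width: 0.094
```

step_arm(increments="-4.5 -1.35 0 0 0 0; -4.5 -1.35 0 0 0 0; -4.3 -1.3 0 0 0 0; 0 0 0 0 0 0; 0 0 0 0 0 0")

```text
time: 13.4
tool_pos: [0.4247, -0.2688, 0.1413]
ee_rot: [-3.139, -0.003, 1.571]
wrist_force: [-0.1, 0.4, 0.6]
width: 0.0939
```

```bash
python3 - <<'E'
from h import *
go([.426,-.269,.037],np.pi/2)
t=snapshot("top")
b=cv2.convertScaleAbs(t[160:290,130:400,::-1],alpha=1.4); cv2.imwrite("pics/t5.png",cv2.resize(b,(800,385)))
E
```

```text
t 13.4 pos [ 0.4247 -0.2688  0.1413] rpy [-3.139e+00 -3.000e-03  1.571e+00] w 0.0939 F [-0.1  0.4  0.6]
 turn first [-0.003 -0.003  0.   ] then cm in new frame [-0.02  0.13 10.43]
```

View pics/t5.png

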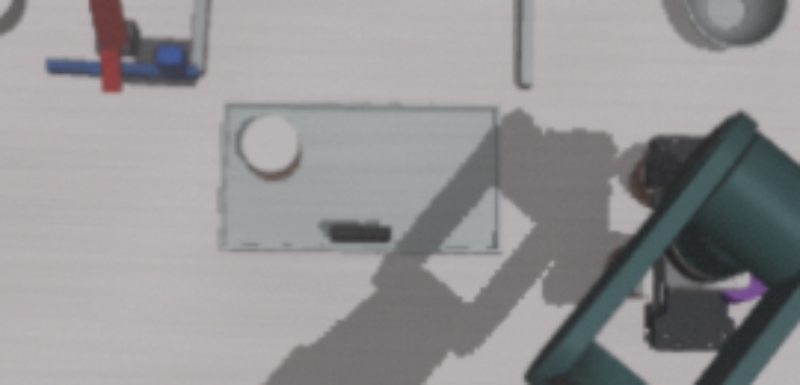

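step_arm(increments="0 0.1 3 0 0 0; 0 0 3 0 0 0; 0 0 2.5 0 0 0; 0 0 1.5 0 0 0; 0 0 0 0 0 0")

```text
time: 13.95
tool_pos: [0.4255, -0.2654, 0.0401]
ee_rot: [-3.136, -0.005, 1.577]
wrist_force: [-0.0, 0.7, -0.6]
width: 0.0939
```

step_arm(increments="0 0 0.3 0 0 0; 0 0 0 0 0 0; 0 0 0 0 0 0; 0 0 0 0 0 0; 0 0 0 0 0 0", claw=1)

```text
time: 14.45
tool_pos: [0.4264, -0.2693, 0.0412]
ee_rot: [-3.141, 0.001, 1.574]
wrist_force: [-2.2, -0.1, 3.2]
width: 0.0578
```

```bash
python3 - <<'E'
from h import *
go([.426,-.269,.16],np.pi/2)
E
```

```text
t 14.45 pos [ 0.4264 -0.2693  0.0412] rpy [-3.141e+00  1.000e-03  1.574e+00] w 0.0578 F [-2.2 -0.1  3.2]
 turn first [-0.001  0.001  0.003] then cm in new frame [  0.03  -0.04 -11.88]
```

step_arm(increments="0 0 0 0 0 0; 0 0 -2.5 0 0 0; 0 0 -3.5 0 0 0; 0 0 -3.5 0 0 0; 0 0 -1.5 0 0 0")

```text
time: 14.95
tool_pos: [0.4286, -0.27, 0.1541]
ee_rot: [3.136, 0.003, 1.574]
wrist_force: [0.8, -1.0, -1.2]
width: 0.0556
```

```bash
python3 - <<'E'
from h import *
p=Rk(TRAY,[.022,-.085,.15])[0]; go(p,np.pi/2)
E
```

```text
t 14.95 pos [ 0.4286 -0.27    0.1541] rpy [3.136e+00 3.000e-03 1.574e+00] w 0.0556 F [ 0.8 -1.  -1.2]
 turn first [0.006 0.003 0.003] then cm in new frame [18.91 10.72  0.41]
```

step_arm(increments="3 1.7 0 0 0 0; 4.3 2.5 0 0 0 0; 4.3 2.5 0 0 0 0; 4.3 2.5 0 0 0 0; 3 1.7 0 0 0 0")

```text
time: 15.45
tool_pos: [0.5365, -0.0766, 0.1499]
ee_rot: [3.141, -0.002, 1.576]
wrist_force: [1.0, -0.8, -1.7]
width: 0.0558
```

step_arm(increments="0 0 0 0 0 0; 0 0 3 0 0 0; 0 0 3 0 0 0; 0 0 2 0 0 0; 0 0 1 0 0 0")

```text
time: 15.95
tool_pos: [0.5334, -0.0798, 0.0575]
ee_rot: [-3.137, -0.001, 1.573]
wrist_force: [-0.9, 0.4, -1.4]
width: 0.0556
```

step_arm(increments="0 0 0 0 0 0; 0 0 0 0 0 0; 0 0 0 0 0 0")

```text
time: 16.25
tool_pos: [0.5365, -0.0801, 0.0622]
ee_rot: [3.138, 0.001, 1.573]
wrist_force: [0.4, 0.5, -0.6]
width: 0.0556
```

```bash
python3 - <<'E'
from h import *
p=Rk(TRAY,[.022,-.085,.046])[0]; go(p,np.pi/2)
E
```

```text
t 16.25 pos [ 0.5365 -0.0801  0.0622] rpy [3.138e+00 1.000e-03 1.573e+00] w 0.0556 F [ 0.4  0.5 -0.6]
 turn first [0.003 0.001 0.003] then cm in new frame [-0.08 -0.07  1.62]
```

step_arm(increments="-0.1 -0.1 0.6 0 0 0; 0 0 0.5 0 0 0; 0 0 0.4 0 0 0; 0 0 0.1 0 0 0; 0 0 0 0 0 0")

```text
time: 16.75
tool_pos: [0.5343, -0.0806, 0.0459]
ee_rot: [3.141, 0.0, 1.574]
wrist_force: [-2.1, 1.2, 5.9]
width: 0.0556
```

step_arm(increments="0 0 0 0 0 0; 0 0 0 0 0 0; 0 0 0 0 0 0; 0 0 -2 0 0 0; 0 0 -4 0 0 0", claw=-0.6)

```text
time: 17.25
tool_pos: [0.5314, -0.0799, 0.1007]
ee_rot: [-3.133, -0.002, 1.574]
wrist_force: [0.5, 0.1, -0.3]
width: 0.0753
```

step_arm(increments="0 0 -4 0 0 0; 0 0 0 0 0 0; 0 0 0 0 0 0", claw=-1)

```text
time: 17.55
tool_pos: [0.535, -0.0808, 0.1455]
ee_rot: [3.139, 0.001, 1.574]
wrist_force: [-0.4, -0.4, -0.3]
width: 0.0935
```

```bash
python3 - <<'E'
from h import *
go([.56,-.2995,.15],np.pi/2)
t=snapshot("top")
b=cv2.convertScaleAbs(t[160:290,130:400,::-1],alpha=1.4); cv2.imwrite("pics/t6.png",cv2.resize(b,(800,385)))
E
```

```text
t 17.55 pos [ 0.535  -0.0808  0.1455] rpy [3.139e+00 1.000e-03 1.574e+00] w 0.0935 F [-0.4 -0.4 -0.3]
 turn first [0.003 0.001 0.003] then cm in new frame [-21.87   2.5   -0.45]
```

View pics/t6.png

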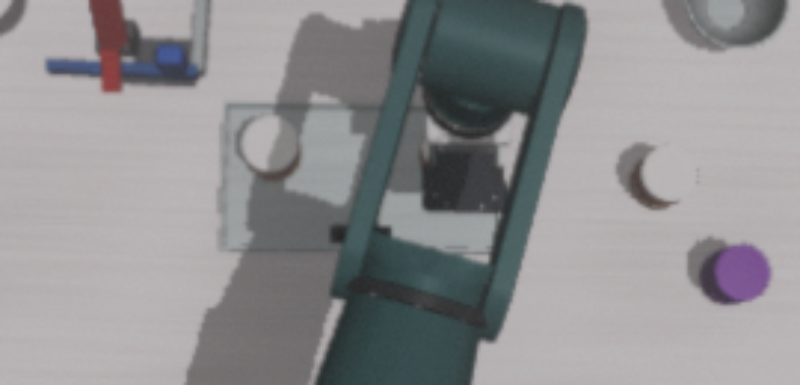

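```bash
python3 - <<'E'
from h import *
T=cam("top"); print(unproj([[355.8,219.4],[357,202.9],[130+742/2.963,160+272/2.9615]],.07,T).round(4))
p=unproj([[355.8,219.4]],.07,T)[0]; p+=[.0035,.001,0]; p[2]=.145; print(p); go(p,np.pi/2)
s=snapshot("scene"); print(proj(p*[1,1,0]+[0,0,.07],cam("scene")).round(1)); crop(s,75,165,195,270,6,"pics/s7.png")
E
```

```text
[[ 0.5095 -0.2963  0.07  ]
 [ 0.5578 -0.3005  0.07  ]
 [ 0.4174 -0.3672  0.07  ]]
[ 0.51303902 -0.29530228  0.145     ]
t 17.6 pos [ 0.534  -0.0805  0.1437] rpy [-3.141 -0.     1.574] w 0.0941 F [-0.7 -0.3 -0.2]
 turn first [-0.001 -0.     0.003] then cm in new frame [-21.48  -2.09  -0.13]
[[129.2 215.9]]
```

View pics/s7.png

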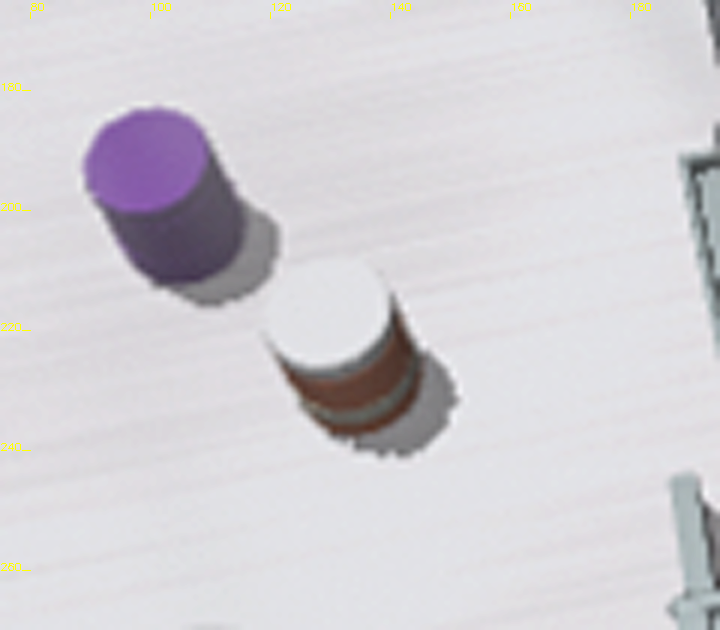

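step_arm(increments="-3.8 -0.3 0 0 0 0; -4.6 -0.5 0 0 0 0; -4.6 -0.5 0 0 0 0; -4.6 -0.5 0 0 0 0; -3.8 -0.3 0 0 0 0")

```text
time: 18.15
tool_pos: [0.5123, -0.2963, 0.1416]
ee_rot: [-3.138, -0.002, 1.573]
wrist_force: [0.2, 1.3, -0.1]
width: 0.0938
```

step_arm(increments="0 0 0 0 0 0; 0 0 0 0 0 0; 0 0 2 0 0 0; 0 0 2 0 0 0; 0 0 0 0 0 0")

```text
time: 18.65
tool_pos: [0.512, -0.2914, 0.1001]
ee_rot: [-3.135, -0.006, 1.576]
wrist_force: [0.6, -0.4, 0.5]
width: 0.0941
```

```bash
python3 - <<'E'
from h import *
go([.5135,-.295,.04],np.pi/2)
E
```

```text
t 18.65 pos [ 0.512  -0.2914  0.1001] rpy [-3.135 -0.006  1.576] w 0.0941 F [ 0.6 -0.4  0.5]
 turn first [-0.007 -0.006  0.005] then cm in new frame [-0.36  0.15  6.01]
```

step_arm(increments="0 0 2.5 0 0 0; 0 0 2 0 0 0; 0 0 1.5 0 0 0; 0 0 0 0 0 0; 0 0 0 0 0 0")

```text
time: 19.15
tool_pos: [0.5143, -0.2944, 0.0449]
ee_rot: [3.141, 0.0, 1.574]
wrist_force: [-0.4, 0.4, 0.5]
width: 0.094
```

step_arm(increments="0 0 0.3 0 0 0; 0 0 0 0 0 0; 0 0 0 0 0 0; 0 0 0 0 0 0; 0 0 0 0 0 0", claw=1)

```text
time: 19.65
tool_pos: [0.5141, -0.2948, 0.0417]
ee_rot: [3.141, 0.0, 1.574]
wrist_force: [0.2, 0.5, 0.6]
width: 0.0573
```

step_arm(increments="0 0 0 0 0 0; 0 0 0 0 0 0; 0 0 0 0 0 0")

```text
time: 19.95
tool_pos: [0.514, -0.2948, 0.0417]
ee_rot: [3.141, 0.0, 1.574]
wrist_force: [-1.1, 1.1, 1.6]
width: 0.0553
```

step_arm(increments="0 0 -2.5 0 0 0; 0 0 -3.5 0 0 0; 0 0 -3.5 0 0 0; 0 0 -1.5 0 0 0; 0 0 0 0 0 0")

```text
time: 20.45
tool_pos: [0.5153, -0.2955, 0.1541]
ee_rot: [3.137, 0.003, 1.574]
wrist_force: [1.1, -0.3, -1.8]
width: 0.0555
```

```bash
python3 - <<'E'
from h import *
p=Rk(TRAY,[.024,0.001,.15])[0]; go(p,np.pi/2)
E
```

```text
t 20.45 pos [ 0.5153 -0.2955  0.1541] rpy [3.137e+00 3.000e-03 1.574e+00] w 0.0555 F [ 1.1 -0.3 -1.8]
 turn first [0.005 0.003 0.003] then cm in new frame [30.06  2.1   0.41]
```

step_arm(increments="3.5 0.2 0 0 0 0; 4.7 0.4 0 0 0 0; 4.7 0.4 0 0 0 0; 4.7 0.4 0 0 0 0; 4.7 0.4 0 0 0 0")

```text
time: 20.95
tool_pos: [0.5298, -0.0696, 0.1483]
ee_rot: [-3.137, -0.001, 1.573]
wrist_force: [0.5, -0.3, -2.0]
width: 0.0555
```

step_arm(increments="4.2 0.3 0 0 0 0; 3.5 0.1 0 0 0 0; 0 0 0 0 0 0; 0 0 0 0 0 0; 0 0 0 0 0 0")

```text
time: 21.45
tool_pos: [0.5344, 0.0046, 0.1498]
ee_rot: [-3.139, 0.0, 1.573]
wrist_force: [0.1, -0.6, -0.7]
width: 0.0558
```

step_arm(increments="0 0 3 0 0 0; 0 0 3 0 0 0; 0 0 2 0 0 0; 0 0 0 0 0 0; 0 0 0 0 0 0")

```text
time: 21.95
tool_pos: [0.5349, 0.0043, 0.0713]
ee_rot: [-3.141, -0.0, 1.572]
wrist_force: [-0.5, 0.8, -0.5]
width: 0.0559
```

```bash
python3 - <<'E'
from h import *
p=Rk(TRAY,[.024,0.001,.0465])[0]; go(p,np.pi/2)
E
```

```text
t 21.95 pos [0.5349 0.0043 0.0713] rpy [-3.141 -0.     1.572] w 0.0559 F [-0.5  0.8 -0.5]
 turn first [-0.001 -0.     0.001] then cm in new frame [0.09 0.13 2.48]
```

step_arm(increments="0 0.1 1 0 0 0; 0 0 0.8 0 0 0; 0 0 0.5 0 0 0; 0 0 0.2 0 0 0; 0 0 0 0 0 0")

```text
time: 22.45
tool_pos: [0.5362, 0.0054, 0.0467]
ee_rot: [3.141, -0.0, 1.574]
wrist_force: [0.5, -0.2, -1.1]
width: 0.0552
```

step_arm(increments="0 0 0 0 0 0; 0 0 0 0 0 0")

```text
time: 22.65
tool_pos: [0.5363, 0.0054, 0.0467]
ee_rot: [3.141, -0.0, 1.574]
wrist_force: [-0.5, -0.2, 0.6]
width: 0.0558
```

step_arm(increments="0 0 0 0 0 0; 0 0 0 0 0 0; 0 0 0 0 0 0; 0 0 -2 0 0 0; 0 0 -4 0 0 0", claw=-0.6)

```text
time: 23.15
tool_pos: [0.5332, 0.0056, 0.1032]
ee_rot: [-3.133, -0.001, 1.574]
wrist_force: [1.7, -0.4, -1.0]
width: 0.0752
```

step_arm(increments="0 0 -4 0 0 0; 0 0 0 0 0 0; 0 -3 0 0 0 -0.141; 0 0 0 0 0 -0.141; 0 0 0 0 0 -0.141")

```text
time: 23.65
tool_pos: [0.5052, 0.0054, 0.1458]
ee_rot: [-3.141, -0.0, 2.003]
wrist_force: [-0.0, -0.2, -0.2]
width: 0.0755
```

step_arm(increments="0 0 0 0 0 -0.141; 0 0 0 0 0 -0.141; 0 0 0 0 0 -0.141; 0 0 0 0 0 -0.141; 0 0 0 0 0 -0.141", claw=-1)

```text
time: 24.15
tool_pos: [0.5057, 0.0053, 0.1456]
ee_rot: [-3.141, -0.001, 2.708]
wrist_force: [-0.3, 0.3, 0.8]
width: 0.0939
```

step_arm(increments="0 0 0 0 0 -0.141; 0 0 0 0 0 -0.141; 0 0 0 0 0 -0.141; 0 0 0 0 0 0; 0 0 0 0 0 0")

```text
time: 24.65
tool_pos: [0.5059, 0.0053, 0.1459]
ee_rot: [3.141, -0.001, 3.122]
wrist_force: [-0.2, -0.0, -0.2]
width: 0.0939
```

```bash
python3 - <<'E'
from h import *
p=Rk(TRAY,[-.06,0,.15])[0]; print(Rk(TRAY,[-.06,0,.066])); go(p,np.pi+.0173)
o=get_obs(); im=snapshot("wrist"); C=cam("wrist",o); t=snapshot("top")
print("handle top corners",proj(Rk(TRAY,[[a,b,.066] for a in (-.066,-.054) for b in (.03,-.03)]),C).round(0).tolist())
a=cv2.convertScaleAbs(im[60:,:,::-1],alpha=1.2)
b=cv2.resize(cv2.convertScaleAbs(t[180:260,190:320,::-1],alpha=1.4),(400,246)); cv2.imwrite("pics/w8.png",np.vstack([a,np.pad(b,((0,0),(0,112),(0,0)))]))
E
```

```text
[[0.45230898 0.00266205 0.066     ]]
t 24.65 pos [0.5059 0.0053 0.1459] rpy [ 3.141e+00 -1.000e-03  3.122e+00] w 0.0939 F [-0.2 -0.  -0.2]
 turn first [ 0.    -0.001 -0.037] then cm in new frame [ 5.36 -0.17 -0.41]
handle top corners [[286.0, 137.0], [221.0, 139.0], [286.0, 150.0], [222.0, 152.0]]
```

View pics/w8.png

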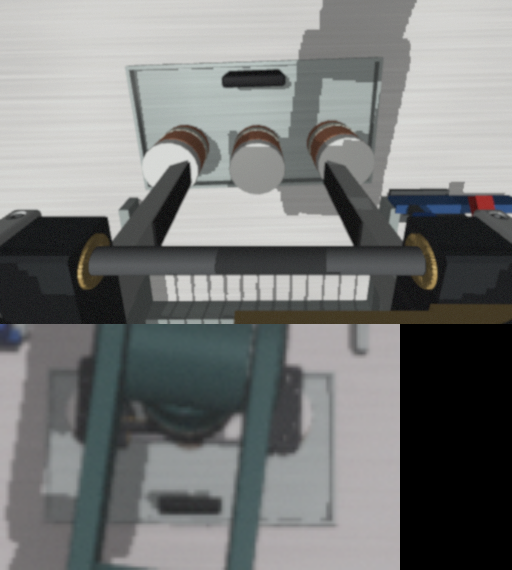

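step_arm(increments="0 0 0 0 0 -0.037; 3 -0.1 0 0 0 0; 2.5 -0.1 0 0 0 0; 0 0 0 0 0 0; 0 0 0 0 0 0")

```text
time: 25.25
tool_pos: [0.4515, 0.0021, 0.1468]
ee_rot: [-3.142, 0.002, -3.122]
wrist_force: [0.7, -0.1, -0.6]
width: 0.0937
```

step_arm(increments="0 0 4 0 0 0; 0 0 4 0 0 0; 0 0 2.3 0 0 0; 0 0 0 0 0 0; 0 0 0 0 0 0")

```text
time: 25.75
tool_pos: [0.4521, 0.0021, 0.0438]
ee_rot: [3.141, 0.0, -3.122]
wrist_force: [0.2, -0.1, 0.4]
width: 0.0939
```

```bash
python3 - <<'E'
from h import *
go(Rk(TRAY,[-.062,0,.033])[0],np.pi+.0173)
E
```

```text
t 25.75 pos [0.4521 0.0021 0.0438] rpy [ 3.141  0.    -3.122] w 0.0939 F [ 0.2 -0.1  0.4]
 turn first [0.    0.    0.003] then cm in new frame [0.17 0.05 1.08]
```

step_arm(increments="0.1 0 0.7 0 0 0; 0 0 0.3 0 0 0; 0 0 0 0 0 0")

```text
time: 26.05
tool_pos: [0.4505, 0.0021, 0.0339]
ee_rot: [-3.142, 0.001, -3.121]
wrist_force: [1.1, 0.0, -0.8]
width: 0.0939
```

step_arm(increments="0 0 0 0 0 0; 0 0 0 0 0 0; 0 0 0 0 0 0; 0 0 0 0 0 0; 0 0 0 0 0 0", claw=1)

```text
time: 26.55
tool_pos: [0.4502, 0.0024, 0.0336]
ee_rot: [3.141, 0.0, -3.122]
wrist_force: [-0.1, 1.5, -0.5]
width: 0.0596
```

```bash
python3 - <<'E'
from h import *
go(Rk(RACK,[.04,0,.034])[0],np.pi-.0164)
E
```

```text
t 26.55 pos [0.4502 0.0024 0.0336] rpy [ 3.141  0.    -3.122] w 0.0596 F [-0.1  1.5 -0.5]
 turn first [0.001 0.    0.036] then cm in new frame [-20.16   0.59  -0.04]
```

step_arm(increments="-0.3 0 0 0 0 0.012; -0.6 0.1 0 0 0 0.012; -0.9 0.1 0 0 0 0.012; -1.2 0.1 0 0 0 0; -1.5 0.1 0 0 0 0")

```text
time: 27.05
tool_pos: [0.4935, 0.0059, 0.0335]
ee_rot: [3.141, -0.005, 3.125]
wrist_force: [-6.2, -0.6, 6.2]
width: 0.0597
```

step_arm(increments="-1.7 0.1 0 0 0 0; -1.7 0.1 0 0 0 0; -1.7 0 0 0 0 0; -1.7 0 0 0 0 0; -1.7 0 0 0 0 0")

```text
time: 27.55
tool_pos: [0.5791, 0.0066, 0.0336]
ee_rot: [3.141, -0.004, 3.125]
wrist_force: [-6.5, 0.5, 5.7]
width: 0.0599
```

step_arm(increments="-1.5 0 0 0 0 0; -1.2 0 0 0 0 0; -0.9 0 0 0 0 0; -0.6 0 0 0 0 0; -0.3 0 0 0 0 0")

```text
time: 28.05
tool_pos: [0.6241, 0.0058, 0.0336]
ee_rot: [3.141, -0.004, 3.125]
wrist_force: [-6.9, 0.4, 5.4]
width: 0.0598
```

```bash
python3 - <<'E'
from h import *
go(Rk(RACK,[.04,0,.034])[0],np.pi-.0164)
t=snapshot("top"); s=snapshot("scene")
b=cv2.resize(cv2.convertScaleAbs(t[105:200,150:330,::-1],alpha=1.4),(568,300)); a=cv2.resize(cv2.convertScaleAbs(s[180:320,170:370,::-1],alpha=1.4),(428,300))
cv2.imwrite("pics/p9.png",np.vstack([b,np.pad(a,((0,0),(0,140),(0,0)))]))
E
```

```text
t 28.05 pos [0.6241 0.0058 0.0336] rpy [ 3.141 -0.004  3.125] w 0.0598 F [-6.9  0.4  5.4]
 turn first [ 0.    -0.004  0.   ] then cm in new frame [-2.77 -0.03 -0.04]
```

View pics/p9.png

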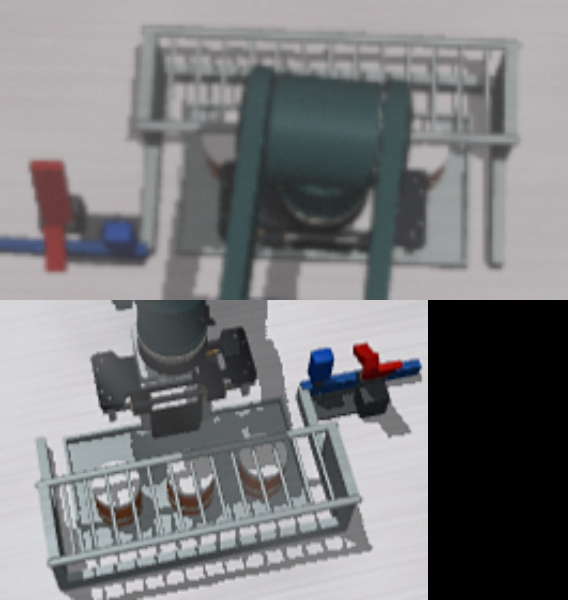

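step_arm(increments="-0.5 0 0 0 0 0; -0.7 0 0 0 0 0; -0.6 0 0 0 0 0; -0.4 0 0 0 0 0; 0 0 0 0 0 0")

```text
time: 28.65
tool_pos: [0.6468, 0.0055, 0.0336]
ee_rot: [3.141, -0.001, 3.126]
wrist_force: [-4.1, 0.1, 4.8]
width: 0.0599
```

step_arm(increments="-0.2 0 0 0 0 0; -0.2 0 0 0 0 0; -0.2 0 0 0 0 0; 0 0 0 0 0 0")

```text
time: 29.05
tool_pos: [0.6492, 0.0046, 0.0335]
ee_rot: [-3.14, -0.009, 3.126]
wrist_force: [-12.5, -1.8, 10.0]
width: 0.0596
```

```bash
python3 - <<'E'
from h import *
go(Rk(RACK,[.04,0,.034])[0],np.pi-.0164)
E
```

```text
t 29.05 pos [0.6492 0.0046 0.0335] rpy [-3.14  -0.009  3.126] w 0.0596 F [-12.5  -1.8  10. ]
 turn first [-0.001 -0.009  0.   ] then cm in new frame [-0.26  0.04 -0.05]
```

step_arm(increments="0.4 0 0 0 0 0; 0 0 0 0 0 0; 0 0 0 0 0 0; 0 0 0 0 0 0; 0 0 0 0 0 0", claw=-0.8)

```text
time: 29.55
tool_pos: [0.6495, 0.0054, 0.0333]
ee_rot: [3.142, 0.0, 3.126]
wrist_force: [0.0, -0.4, -0.1]
width: 0.0841
```

step_arm(increments="0 0 -3 0 0 0; 0 0 -4 0 0 0; 1 0 -4 0 0 0; 4 0 0 0 0 0; 4 0 0 0 0 0")

```text
time: 30.05
tool_pos: [0.56, 0.0066, 0.1457]
ee_rot: [-3.141, 0.005, 3.126]
wrist_force: [-0.8, 0.5, -0.7]
width: 0.0845
```

step_arm(increments="0 4.5 0 0 0 0; 0 4.5 0 0 0 0; 0 4.5 0 0 0 0; 0 3 -2 0 0 0; 0 0 0 0 0 0", claw=-0.1)

```text
time: 30.55
tool_pos: [0.5628, 0.1758, 0.1662]
ee_rot: [3.139, 0.005, 3.131]
wrist_force: [-0.2, -1.3, -0.1]
width: 0.0523
```

```bash
python3 - <<'E'
from h import *
go(Rk(RACK,[0,.185,.07])[0],np.pi-.0164)
o=get_obs(); im=snapshot("wrist"); C=cam("wrist",o); t=snapshot("top"); s=snapshot("scene")
print("grip top",proj(Rk(RACK,[0,.185,.102]),C).round(0).tolist())
b=cv2.resize(cv2.convertScaleAbs(t[105:200,150:330,::-1],alpha=1.4),(568,300)); a=cv2.resize(cv2.convertScaleAbs(s[180:320,170:370,::-1],alpha=1.4),(428,300)); w=cv2.resize(cv2.convertScaleAbs(im[:,:,::-1],alpha=1.2),(372,279))
cv2.imwrite("pics/p10.png",np.vstack([np.pad(b,((0,0),(0,232),(0,0))),np.hstack([a,np.pad(w,((0,21),(0,0),(0,0)))])]))
E
```

```text
t 30.55 pos [0.5628 0.1758 0.1662] rpy [3.139 0.005 3.131] w 0.0523 F [-0.2 -1.3 -0.1]
 turn first [0.003 0.005 0.006] then cm in new frame [-5.18  1.57  9.62]
grip top [[273.0, 254.0]]
```

View pics/p10.png

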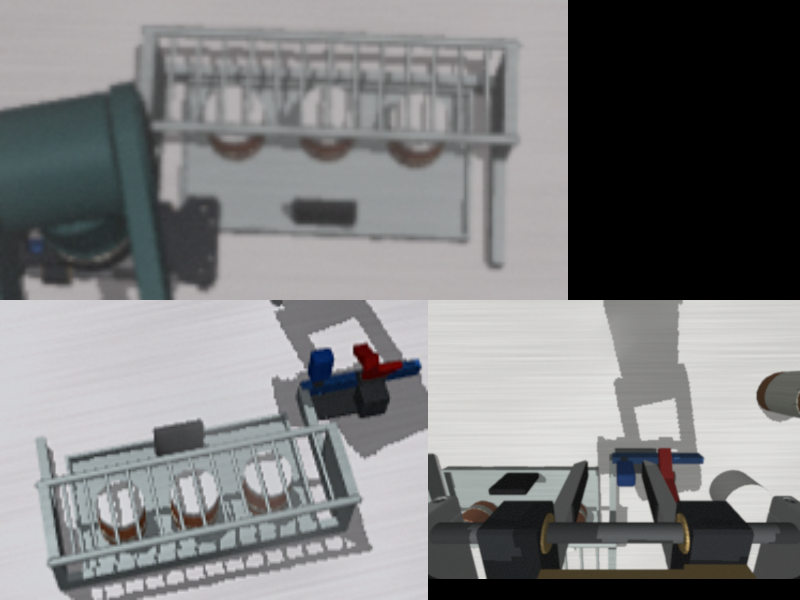

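step_arm(increments="-2.7 0.6 0 0 0 0; -2.5 0.5 0 0 0 0; 0 0 0 0 0 0; 0 0 3 0 0 0; 0 0 1.5 0 0 0")

```text
time: 31.2
tool_pos: [0.6124, 0.1802, 0.1157]
ee_rot: [-3.14, -0.004, 3.124]
wrist_force: [-0.4, -0.8, -0.2]
width: 0.0517
```

```bash
python3 - <<'E'
from h import *
T=cam("top"); q=lambda u,v:(150+u/3.156,105+v/3.158)
for n,px,z in (("handle top",q(326,212),.066),("near rim L",q(183,233),.012),("near rim R",q(467,240),.012)):
    w=unproj([px],z,T)[0]-[RACK[0],RACK[1],0]; c,s=np.cos(RACK[2]),np.sin(RACK[2]); print(n,round(c*w[0]+s*w[1],4),round(-s*w[0]+c*w[1],4))
go(Rk(RACK,[0,.182,.07])[0],np.pi-.0164)
E
```

```text
handle top 0.0299 -0.0037
near rim L 0.0165 0.1323
near rim R 0.0214 -0.1392
t 31.2 pos [0.6124 0.1802 0.1157] rpy [-3.14  -0.004  3.124] w 0.0517 F [-0.4 -0.8 -0.2]
 turn first [-0.001 -0.004 -0.001] then cm in new frame [-0.23  0.75  4.57]
```

step_arm(increments="-0.1 0.6 0 0 0 0; 0 0 0 0 0 0; 0 0 2 0 0 0; 0 0 2 0 0 0; 0 0 0 0 0 0")

```text
time: 31.7
tool_pos: [0.6135, 0.1877, 0.0767]
ee_rot: [-3.141, -0.004, 3.126]
wrist_force: [-0.8, -0.4, 0.3]
width: 0.0517
```

step_arm(increments="0 0 0 0 0 0; 0 0 0 0 0 0; 0 0 0 0 0 0; 0 0 0 0 0 0; 0 0 0 0 0 0", claw=1)

```text
time: 32.2
tool_pos: [0.616, 0.1888, 0.0804]
ee_rot: [3.14, 0.003, 3.126]
wrist_force: [-0.3, 2.7, 5.8]
width: 0.0258
```

```bash
python3 - <<'E'
from h import *
go(Rk(RACK,[0,.1,.07])[0],np.pi-.0164)
E
```

```text
t 32.2 pos [0.616  0.1888 0.0804] rpy [3.140e+00 3.000e-03 3.126e+00] w 0.0258 F [-0.3  2.7  5.8]
 turn first [0.002 0.003 0.001] then cm in new frame [ 0.12 -8.31  1.04]
```

step_arm(increments="0 -1 0 0 0 0; 0 -2 0 0 0 0; 0 -2 0 0 0 0; 0 -2 0 0 0 0; 0 -1 0 0 0 0")

```text
time: 32.7
tool_pos: [0.6149, 0.1066, 0.0803]
ee_rot: [3.141, 0.003, 3.125]
wrist_force: [1.3, 3.1, 5.7]
width: 0.0261
```

step_arm(increments="0 -0.4 0 0 0 0; 0 0 0 0 0 0; 0 -0.3 0 0 0 0; 0 0 0 0 0 0")

```text
time: 33.1
tool_pos: [0.6149, 0.1056, 0.0804]
ee_rot: [3.132, 0.004, 3.128]
wrist_force: [1.5, 12.4, 5.4]
width: 0.0257
```

```bash
python3 - <<'E'
from h import *
go(Rk(RACK,[0,.1,.07])[0],np.pi-.0164)
E
```

```text
t 33.1 pos [0.6149 0.1056 0.0804] rpy [3.132 0.004 3.128] w 0.0257 F [ 1.5 12.4  5.4]
 turn first [0.01  0.004 0.002] then cm in new frame [0.15 0.   1.04]
```

step_arm(increments="0 0.3 0 0 0 0; 0 0 0 0 0 0; 0 0 0 0 0 0; 0 0 0 0 0 0", claw=0)

```text
time: 33.5
tool_pos: [0.6132, 0.103, 0.0777]
ee_rot: [-3.141, -0.002, 3.125]
wrist_force: [-0.5, -0.6, -0.7]
width: 0.0468
```

step_arm(increments="0 0 -4 0 0 0; 0 0 -4 0 0 0; 0 0 -4 0 0 0; 0 0 -1 0 0 0; 0 0 0 0 0 0")

```text
time: 34.0
tool_pos: [0.6148, 0.1036, 0.2108]
ee_rot: [3.141, 0.005, 3.125]
wrist_force: [0.3, 0.2, -0.5]
width: 0.047
```

```bash
python3 - <<'E'
from h import *
go(Rk(RACK,[.085,.247,.2])[0],np.pi-.0164)
E
```

```text
t 34.0 pos [0.6148 0.1036 0.2108] rpy [3.141 0.005 3.125] w 0.047 F [ 0.3  0.2 -0.5]
 turn first [0.    0.005 0.   ] then cm in new frame [-8.36 14.91  1.08]
```

step_arm(increments="-2.1 3.75 0 0 0 0; -2.1 3.75 0 0 0 0; -2.1 3.75 0 0 0 0; -2.1 3.7 0 0 0 0; 0 0 0 0 0 0", claw=1)

```text
time: 34.5
tool_pos: [0.6997, 0.2564, 0.1995]
ee_rot: [-3.14, -0.01, 3.131]
wrist_force: [-0.9, -0.5, -0.7]
width: 0.0104
```

step_arm(increments="0 0 0 0 0 0; 0 0 0 0 0 0; 0 0 0 0 0 0")

```text
time: 34.8
tool_pos: [0.6997, 0.2505, 0.2091]
ee_rot: [-3.141, 0.0, 3.124]
wrist_force: [0.4, 0.5, -0.1]
width: 0.0003
```

```bash
python3 - <<'E'
from h import *
go(Rk(RACK,[.085,.247,.1])[0],np.pi-.0164)
E
```

```text
t 34.8 pos [0.6997 0.2505 0.2091] rpy [-3.141  0.     3.124] w 0.0003 F [ 0.4  0.5 -0.1]
 turn first [-0.     0.    -0.001] then cm in new frame [-0.11  0.08 10.91]
```

step_arm(increments="0 0 2.5 0 0 0; 0 0 3 0 0 0; 0 0 3 0 0 0; 0 0 2.3 0 0 0; 0 0 0 0 0 0")

```text
time: 35.3
tool_pos: [0.6973, 0.25, 0.0963]
ee_rot: [-3.139, -0.008, 3.124]
wrist_force: [-0.0, -0.7, 0.4]
width: 0.0003
```

step_arm(increments="1.5 0 0 0 0 0; 1.5 0 0 0 0 0; 1.5 0 0 0 0 0; 1.5 0 0 0 0 0; 0 0 0 0 0 0")

```text
time: 35.8
tool_pos: [0.6403, 0.2529, 0.1046]
ee_rot: [3.14, 0.005, 3.126]
wrist_force: [-0.2, 0.1, 0.4]
width: 0.0007
```

```bash
python3 - <<'E'
from h import *
go(Rk(RACK,[-.002,.247,.1])[0],np.pi-.0164)
E
```

```text
t 35.8 pos [0.6403 0.2529 0.1046] rpy [3.14  0.005 3.126] w 0.0007 F [-0.2  0.1  0.4]
 turn first [0.002 0.005 0.   ] then cm in new frame [ 2.64 -0.06  0.46]
```

step_arm(increments="1 0 0.2 0 0 0; 0.8 0 0.2 0 0 0; 0.6 0 0 0 0 0; 0.3 0 0 0 0 0; 0 0 0 0 0 0")

```text
time: 36.3
tool_pos: [0.6148, 0.2532, 0.0973]
ee_rot: [3.141, 0.005, 3.125]
wrist_force: [5.1, -1.1, 1.0]
width: 0.0007
```

step_arm(increments="0.3 0 0 0 0 0; 0 0 0 0 0 0; 0.3 0 0 0 0 0; 0 0 0 0 0 0")

```text
time: 36.7
tool_pos: [0.6132, 0.2533, 0.0986]
ee_rot: [3.14, 0.015, 3.124]
wrist_force: [12.5, -1.1, -0.7]
width: 0.0006
```

```bash
python3 - <<'E'
from h import *
go(Rk(RACK,[-.002,.247,.1])[0],np.pi-.0164)
E
```

```text
t 36.7 pos [0.6132 0.2533 0.0986] rpy [3.14  0.015 3.124] w 0.0006 F [12.5 -1.1 -0.7]
 turn first [ 0.002  0.015 -0.001] then cm in new frame [-0.06 -0.06 -0.14]
```

step_arm(increments="-2 0 0 0 0 0; -2 0 0 0 0 0; 0 0 -4 0 0 0; 0 0 -4 0 0 0; 0 0 -4 0 0 0")

```text
time: 37.2
tool_pos: [0.646, 0.2528, 0.2161]
ee_rot: [-3.141, -0.005, 3.126]
wrist_force: [0.4, 0.2, -0.2]
width: 0.0007
```

step_arm(increments="4.5 0 0 0 0 0; 4.5 0 0 0 0 0; 4.5 0 0 0 0 0; 4.5 0 0 0 0 0; 4.5 0 0 0 0 0")

```text
time: 37.7
tool_pos: [0.4192, 0.2562, 0.2156]
ee_rot: [-3.141, -0.003, 3.126]
wrist_force: [-0.4, -0.0, 0.1]
width: 0.0007
```

step_arm(increments="4 0 0 0 0 0; 0 0 0 0 0 0; 0 0 0 0 0 0; 0 0 0 0 0 0")

```text
time: 38.1
tool_pos: [0.3828, 0.2571, 0.2162]
ee_rot: [-3.141, -0.0, 3.125]
wrist_force: [0.8, 1.4, -0.4]
width: 0.0002
```

```bash
python3 - <<'E'
from h import *
go([.4,.25,.2])
t=snapshot("top"); s=snapshot("scene")
b=cv2.resize(cv2.convertScaleAbs(t[105:200,90:390,::-1],alpha=1.4),(800,253)); a=cv2.resize(cv2.convertScaleAbs(s[150:320,80:420,::-1],alpha=1.4),(680,340))
cv2.imwrite("pics/p11.png",np.vstack([b,np.pad(a,((0,0),(0,120),(0,0)))]))
E
```

```text
t 38.1 pos [0.3828 0.2571 0.2162] rpy [-3.141 -0.     3.125] w 0.0002 F [ 0.8  1.4 -0.4]
 turn first [-0. -0.  0.] then cm in new frame [-1.73 -0.68  1.62]
```

View pics/p11.png

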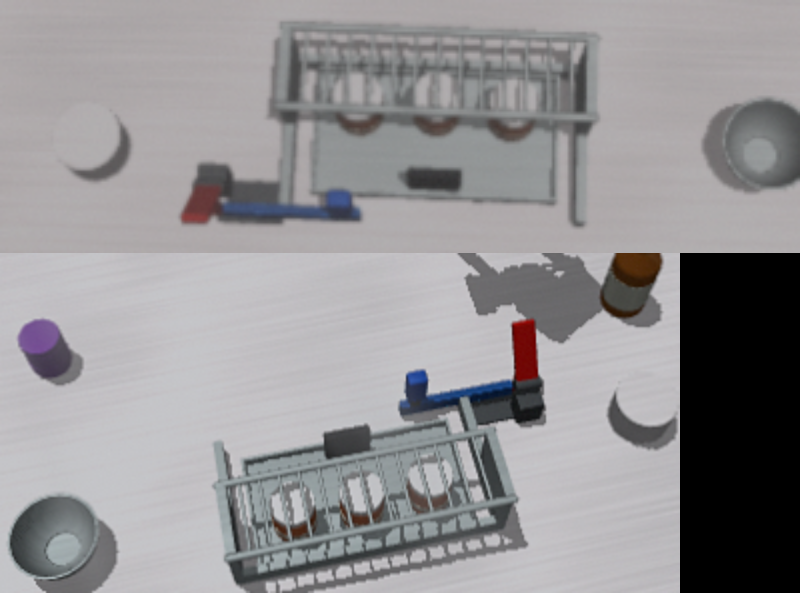

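```bash
python3 -c "
from bench import *
print(close_job())"
```

```text
the job is handed in; nothing more can be done
None
```

I handed the job in at about 38 s on the robot's clock. No verdict was reported.

**What I did:**
1. Flipped the keeper up to its stop.
2. Pushed the bar open to its stop.
3. Stood the three jars that were present on the tray. One had been knocked about 5 cm aside during the run, so I measured it again before gripping it. I left the purple look-alike alone.
4. Held the tray by its handle and slid it against the back stop.
5. Pulled the bar shut and flipped the keeper down, then moved the arm clear.

**Last checks:**
- **Jars and tray:** the final pictures show all three jars upright on the tray under the shelf, with no sign of touching it. I could not measure contact with the shelf directly.
- **Tray position:** the top picture, taken before I shut the bar, put the tray origin at about 90 to 97 mm; more than 84 mm is needed. The handle and rim readings differed by a few millimetres and suggest a slight turn of the tray. The tray had met the back stop with about 12 N.
- **Bar and keeper:** each met its stop with about 12 N. In the scene picture the keeper tip and bar grip are back within about 1 pixel of where they started.
- **Bystanders:** the bowl, syrup bottle and cake tin look unmoved. I judged that by eye from the pictures and did not measure it.

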